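# Tip the welded bracket down onto the stop bar

### The arm

A 6-joint arm with a two-finger parallel gripper is mounted at the origin on the work surface. World frame = base frame: x ahead of the robot, y to its left, z up, the work surface at z = 0. Lengths are in m, angles in rad, forces in N, time in s.
With the tool pointing down it reaches from about 0.35 to 0.775 m from the base axis. Payload 5.5 kg.
Tool frame: the origin (TCP) lies at the very end of the fingers, on their centre line; the grasp point (between the pads) lies env.grasp_offset behind it (env.grasp_offset is the distance from the TCP to the grasp point, in m); x points along the fingers, y is the direction in which the jaws open and shut, and the axes are right-handed (so a half turn about x gives the same grasp; the last joint's range is limited). The gripper opens to 85 mm and grips with 20 to 120 N. Pads are 22 mm wide; open, the fingers measure 114 mm over their backs; the gripper's body (76 mm by 85 mm) begins 54 mm behind the grasp point. The pads swing forward as they close: fully open they stand 13 mm farther back than shut.
Start: joints at [1.108, 0.313, 0.046, 1.304, 0, 1.431], TCP at [0.182, 0.545, 0.231] pointing down, gripper open.
Joint ranges: [-2.76, 2.76], [-0.86, 1.69], [-1.03, 1.26], [-2.2, 2.34], [-1.47, 1.5], [-3.14, 3.14]. Speed limits (rad/s): [2.57, 2.57, 3.14, 3.14, 3.14, 3.14].

### API

Orientations are given as a unit quaternion [w, x, y, z].
In Python, from workcell import get_state, viewer, job, env gives the robot as it stands.
- The arm moves only by the tool send_rows, never from a script. Its argument "plan" is a list of rows, each a list of 6 numbers: the shift along the tool's x, y, z in mm, then the turn, a rotation vector about the tool's x, y, z in degrees. A call has exactly 10 rows; each row is the pose to reach, as a shift and turn from the pose commanded when the call began, along the tool's axes at that moment; what a row does not reach only later rows make up. A row lasts 1/8 s, in which the tool goes at most 62.5 mm and 10.7 degrees, less where a joint would pass 70% of its speed; a pose out of reach is approached as far as the arm can. A call with a gripper value outside its range is refused whole. "claw" is the finger opening in mm, from 0 to 85.4, set as the call begins (left out, the last holds). The fingers move at their own pace and stop on an object; "newtons" is the grip in N (left out, the last holds). Time passes only in rows, so rows that repeat a pose let the fingers close, or fill a call up. It gives the time, the measured TCP pose, the force and the opening at its end, in the units of the state.
- get_state(): the state, without advancing time (a new reading comes with each control period).
- viewer.read_camera(name): name is "scene" or "top"; returns a dict with "frame" (420x560x3 uint8, blue, green, red), "mtx" (3x3 intrinsics, pixels), "rvec" (rotation vector, rad) and "tvec" (3), from world to camera coordinates, as OpenCV has them. Camera axes: x right, y down, z forward; pixel columns grow to the right and rows downward; lengths in m; the calibration is good to about 2 mm. A picture is of the moment at which its call begins. There is no depth.
- job.hand_in(): hands the job in, once; it reports no verdict.
The state is a dict: "clock": time; "joint_pos": joint angles; "qvel": joint speeds; "tau": joint torques, N m; "tcp_pos": TCP position; "orientation": TCP orientation; "wrist_force": force on the tool from outside, world axes, zero at the start; "ft_torque": the same for the moment, N m; "finger_gap": finger opening in m.
Only numpy, scipy, OpenCV 4.12 (cv2) and the standard library are available. Lean on these libraries where they do the work, as an engineer would, in place of code of your own. Each camera call takes 0.05 s, during which the arm holds its last target.

### The job

Tip the tall yellow-and-aluminium bracket over onto its side against the red stop bar, easing it down with the fingers so that it lands gently with its post lying on the bar's rubber top and its base plate standing on edge, then take the hand away. Only push and support it with the fingers: do not grip it, lift it off the bench or drag its foot, do not let it fall, and leave the spray can, the nozzle and the brush alone.

Things in the scene. Friction and masses are not known exactly. Their poses are not given: they have to be found in the camera images.
- bracket: Loose upright aluminium bracket, 0.44 to 0.69 kg, 200 mm high: base plate 126 (x) x 110 (y) x 6 mm, on its middle a closed post 30 (x) x 80 (y) mm, yellow film on the broad faces. Origin: centre of the plate's underside; z along the post; -x towards the stop bar. Centre of mass 62 mm up: tipped about 45 degrees it balances, beyond that it falls unless supported. Pushed slowly at the top it tips without sliding
- bracket_top (a point): Centre of the top end of the bracket's post, 200 mm above the underside of the plate
- bracket_heel (a point): Middle of the lower edge of the base plate on the stop-bar side (63 mm from the origin along the bracket's -x): the edge about which it tips; it should stay put on the bench
- stop: Fixed red bar with black rubber top, 30 (x) x 160 (y) x 48 mm high; 12 mm high feet reach 110 mm from its middle. Origin: centre of its underside; +x towards the bracket, whose origin is 145 to 175 mm away. The plate stands out 48 mm from the post, as much as the bar is high, so the tipped post lies level, its end overhanging the bar by 70 to 110 mm with 48 mm of space below
- spray_can: Blue spray can, 52 mm diameter, 150 mm high, standing; origin at the centre of its base. Leave alone
- nozzle: Small brick-red ceramic gas nozzle, 32 mm diameter, 48 mm high, standing on its wide end; origin at the centre of its base. Leave alone
- brush: Hand brush with a wooden handle, 200 mm long (x), 42 mm wide, 20 mm high, lying on the bench; origin at the underside of its middle. Leave alone
Things that resemble listed ones, but are neither listed nor needed, are in the scene too. Of the things like the bracket, leave any that is pink or turquoise; of the rest the larger one is meant.

How it is judged:
By the outcome, as a careful person would: the job done as asked, in the order asked, and still so for the second after the job is handed in, with the robot touching nothing.
It also fails if it takes over 53 s, if anything falls off the work surface, if the arm or the gripper's body presses on something with over 40 N, if the wrist force passes 120 N, or if a joint passes its speed limit or range.

## Working session

There is one attempt and no reset: what is moved stays moved. The work goes in short steps, Python scripts to look and compute and a tool call to move; the robot and the scene stay as the last step left them, time stands still between calls to the robot, and variables do not carry over. Pictures are saved under pics/ and viewed, and the job is handed in when it is done.

Besides the shell and the picture viewer there is one more tool, called after "Call:" as name([rows], argument=value, ...), one row to a line, values as JSON. send_rows: Moves the arm, as the interface text tells. Its arguments: {"type":"object","properties":{"plan":{"type":"array"},"claw":{"type":"number"},"newtons":{"type":"number"}},"required":["plan"]}

```bash
ls; mkdir -p pics; python3 - <<'E'
from workcell import get_state, viewer, job, env
import cv2
print(get_state()); print(env.grasp_offset)
for n in ("scene","top"):
    c=viewer.read_camera(n); cv2.imwrite(f"pics/{n}0.png",c["frame"]); print(n,c["mtx"],c["rvec"],c["tvec"])
E
```

```text
pics
{'clock': 0.0, 'joint_pos': array([1.10839371e+00, 3.14033094e-01, 4.49814636e-02, 1.30358069e+00,
       4.59400036e-06, 1.43118936e+00]), 'qvel': array([ 0.0008896 ,  0.00049017,  0.00033223, -0.0006781 ,  0.00120986,
       -0.00033932]), 'tau': array([ 1.58084320e-03, -4.80624318e+01,  2.98530918e+01,  1.91488751e-02,
        2.43083036e-05,  1.61096096e-06]), 'tcp_pos': array([0.18218675, 0.54484564, 0.23039127]), 'orientation': array([ 0.69772266,  0.11301116,  0.69811066, -0.11425007]), 'wrist_force': array([0.80944631, 0.10047983, 0.03297384]), 'ft_torque': array([-0.00960677,  0.00157764,  0.05510668]), 'finger_gap': 0.08539455590395453}
0.0187
scene [[522.07986721   0.         282.88518854]
 [  0.         522.07986721 201.8930065 ]
 [  0.           0.           1.        ]] [ 0.9825033   2.47842288 -1.00536695] [ 0.40360249 -0.15522527  1.39034468]
top [[479.46592736   0.         287.97522386]
 [  0.         479.46592736 209.01666681]
 [  0.           0.           1.        ]] [ 2.16376309 -2.11348119  0.20152558] [-0.01612801  0.53468568  1.20620545]
```

View pics/scene0.png

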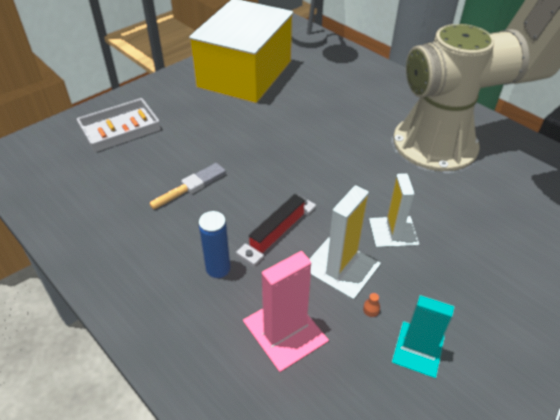

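View pics/top0.png

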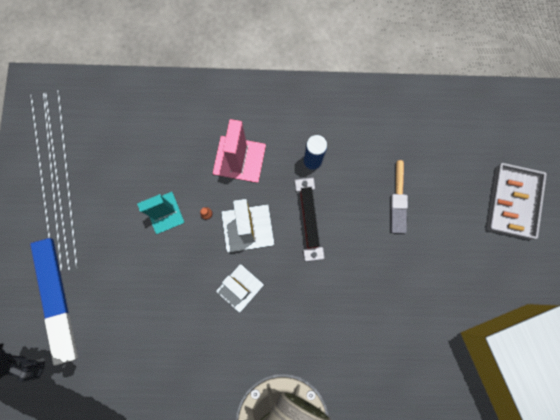

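```bash
cat > h.py <<'E'
import numpy as np, cv2
from workcell import get_state, viewer, job, env
from scipy.spatial.transform import Rotation as R
def cam(n):
    c=viewer.read_camera(n); return c
def ray(c,uv,z):
    Rm=cv2.Rodrigues(np.array(c["rvec"]))[0]; t=np.array(c["tvec"]).reshape(3)
    d=Rm.T@np.linalg.inv(c["mtx"])@np.array([uv[0],uv[1],1.]); o=-Rm.T@t
    return o+d*(z-o[2])/d[2]
def proj(c,P):
    return cv2.projectPoints(np.array(P,float).reshape(-1,3),np.array(c["rvec"]),np.array(c["tvec"]),c["mtx"],None)[0].reshape(-1,2)
def crop(c,x0,y0,x1,y1,s,name):
    im=c["frame"][y0:y1,x0:x1]; cv2.imwrite("pics/"+name,cv2.resize(im,None,fx=s,fy=s,interpolation=cv2.INTER_CUBIC))
E
python3 - <<'E'
from h import *
t=cam("top"); crop(t,190,100,350,280,3.3,"topc.png"); 
s=cam("scene"); crop(s,190,150,450,380,2.6,"scenec.png")
import pickle; pickle.dump({"top":t,"scene":s},open("c.pkl","wb"))
E
```

```text
(no output)
```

View pics/topc.png

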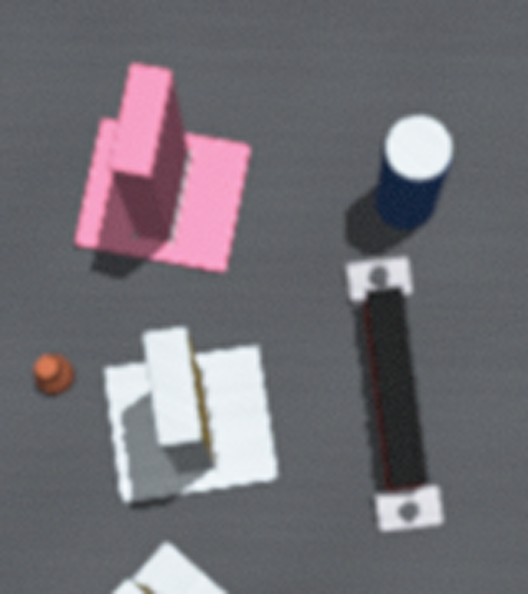

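View pics/scenec.png

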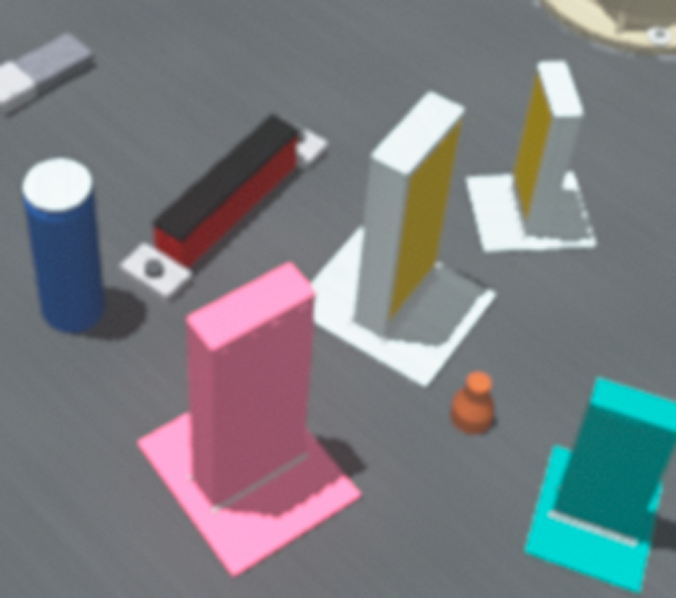

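```bash
cat > fit.py <<'E'
from h import *; import pickle
from scipy.optimize import least_squares
C=pickle.load(open("c.pkl","rb"))
T=lambda l:np.array(l,float)/3.3+[190,100]
S=lambda l:np.array(l,float)/2.6+[190,150]
def fit(name,obs,x0):
    # obs: list (cam, localpts, px)
    def res(p,full=False):
        Rm=R.from_euler('z',p[2]).as_matrix(); r=[]
        for cn,L,px in obs: r.append((proj(C[cn],np.array(L)@Rm.T+[p[0],p[1],0])-px))
        return r if full else np.concatenate(r).ravel()
    s=least_squares(res,x0,loss='soft_l1'); print(name,s.x[:2].round(4),np.degrees(s.x[2]).round(2))
    for r in res(s.x,True): print(r.round(1).tolist())
    return s.x
P=lambda a,b,z:[[a,b,z],[-a,b,z],[-a,-b,z],[a,-b,z]]
pl=P(.063,.055,.006); po=P(.015,.04,.2)
# top image: +x of bracket is image left (away from stop); image up = world +x
for yaw0 in (np.pi/2,):
    b=fit("bracket",[
     # local order for heading yaw~90deg: +x -> image left(world +y); +y -> world -x (image down)
     ("top",pl,T([(122,502),(277,478),(260,346),(105,367)])),
     ("top",po,T([(161,446),(202,440),(186,326),(144,331)])),
     ("scene",[pl[0],pl[3]],S([(495,293),(425,385)])),
     ("scene",po,S([(464,108),(432,93),(372,155),(406,174)]))],[.45,.05,yaw0])
st=P(.015,.08,.048); 
s=fit("stop",[("top",st,T([(388,490),(427,485),(402,290),(367,292)])),
 ("scene",st,S([(300,133),(275,115),(155,222),(183,237)]))],[.45,-.1,np.pi/2])
d=b[:2]-s[:2]; print("dist",np.linalg.norm(d),"dir",np.degrees(np.arctan2(d[1],d[0])))
E
python3 fit.py; python3 - <<'E'
from h import *; import pickle
C=pickle.load(open("c.pkl","rb"));T=lambda l:np.array(l,float)/3.3+[190,100]
print("nozzle",ray(C["top"],T((45,370)),.048), "can",ray(C["top"],T((419,147)),.15),"pinktop",[ray(C["top"],T(p),.2) for p in((130,64),(172,68),(152,175),(113,165))])
print("pinkbase",[ray(C["top"],T(p),.006) for p in((250,146),(226,270),(77,244),(102,120))])
print("small",ray(C["top"],(240,288),0), "teal",ray(C["top"],(162,212),0.0))
E
```

```text
bracket [0.4877 0.1037] 99.8
[[-0.6, -0.3], [-0.4, 0.0], [-1.1, -0.2], [-0.6, 0.1]]
[[-1.4, -0.1], [-0.7, -0.3], [-0.6, -0.0], [-0.8, 0.3]]
[[-0.3, -0.2], [-0.5, -0.6]]
[[0.2, -0.6], [-1.3, -1.6], [-1.3, -1.1], [-0.2, -1.0]]
stop [ 0.5144 -0.0592] 98.04
[[-0.3, -0.1], [-0.5, 0.1], [-0.8, -1.2], [-1.5, -0.5]]
[[0.7, -2.7], [-0.3, -1.7], [-0.5, -1.4], [-0.3, -0.3]]
dist 0.16511640814265338 dir 99.31227795442558
nozzle [0.52092738 0.21528482 0.048     ] can [ 0.67906529 -0.06965246  0.15      ] pinktop [array([0.7191079, 0.1414199, 0.2      ]), array([0.71697032, 0.11135983, 0.2       ]), array([0.63744621, 0.12241549, 0.2       ]), array([0.64400683, 0.1501932 , 0.2       ])]
pinkbase [array([0.72173693, 0.06116306, 0.006     ]), array([0.61498292, 0.07775535, 0.006     ]), array([0.63375938, 0.20130142, 0.006     ]), array([0.74092785, 0.18561072, 0.006     ])]
small [0.32901507 0.11731314 0.        ] teal [0.5262811  0.33494557 0.        ]
```

```bash
python3 - <<'E'
from workcell import get_state, viewer, job, env
print([a for a in dir(env) if not a.startswith('__')]); print([a for a in dir(viewer) if not a.startswith('__')])
from h import *; s=get_state(); Rm=R.from_quat(s['orientation'],scalar_first=True).as_matrix(); print(Rm.round(3))
E
```

```text
['MotionError', 'grasp_offset']
['read_camera']
[[-0.001  0.317  0.948]
 [-0.001  0.948 -0.317]
 [-1.    -0.001 -0.   ]]
```

```bash
python3 - <<'E'
from h import *
import pickle; C=pickle.load(open("c.pkl","rb"))
crop(C["scene"],330,0,560,200,3.4,"arm.png")
E
```

```text
(no output)
```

View pics/arm.png

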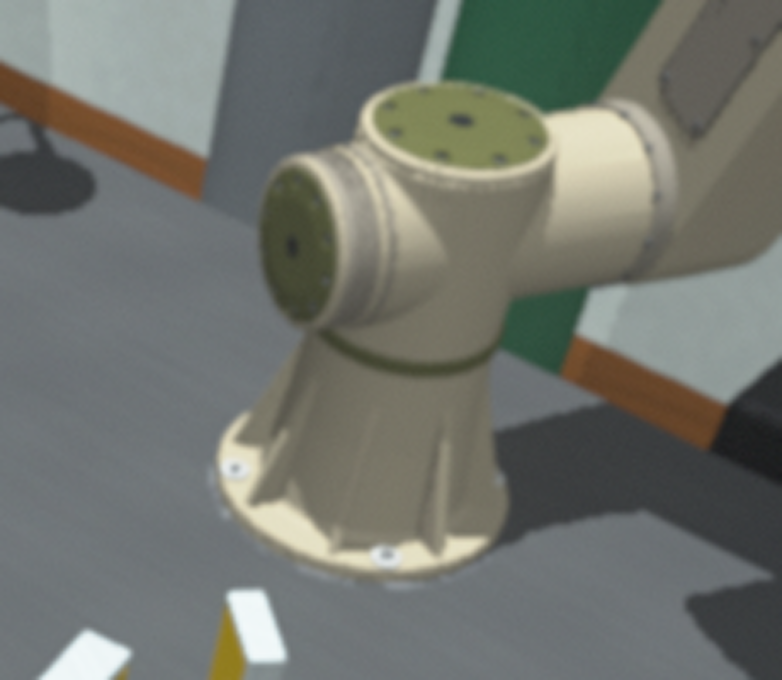

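Call:
send_rows([
  [-20,-10,20,0,3,3],
  [-50,-40,60,0,8,8],
  [-80,-70,100,0,13,13],
  [-110,-100,140,0,18,18],
  [-120,-120,180,0,23,23],
  [-120,-142,205,0,28,28],
  [-120,-142,205,0,30,30],
  [-120,-142,205,0,30,30],
  [-120,-142,205,0,30,30],
  [-120,-142,205,0,30,30],
])

```text
clock: 1.45
tcp_pos: [0.3311, 0.3464, 0.3518]
orientation: [0.502, 0.313, 0.8, 0.103]
wrist_force: [-0.4, 0.2, 0.8]
finger_gap: 0.0855
```

```bash
cat > log.py <<'E'
from h import *; import json,os
s=get_state(); d=json.load(open("log.json")) if os.path.exists("log.json") else []
d.append([s['joint_pos'].tolist(),s['tcp_pos'].tolist(),s['orientation'].tolist()]); json.dump(d,open("log.json","w"))
print(s['clock'],s['joint_pos'].round(4),s['tcp_pos'].round(4),s['wrist_force'].round(2)); print(R.from_quat(s['orientation'],scalar_first=True).as_matrix().round(3))
E
python3 - <<'E'
import json
json.dump([[[1.10839371,.314033094,.0449814636,1.30358069,4.59e-06,1.43118936],[0.18218675,0.54484564,0.23039127],[0.69772266,0.11301116,0.69811066,-0.11425007]]],open("log.json","w"))
E
python3 log.py
```

```text
1.45 [ 0.1962  0.1294 -0.0956  1.582   0.7078  0.4286] [0.3311 0.3464 0.3518] [-0.38  0.22  0.8 ]
[[-0.301  0.397  0.867]
 [ 0.603  0.784 -0.15 ]
 [-0.739  0.478 -0.476]]
```

```bash
cat > kin.py <<'E'
from h import *; import json
from scipy.optimize import least_squares
def fk(q,k):
    h,r0,a2,a3,e3,b,L4,L6,z4=k
    Rz=R.from_euler('z',q[0]); Ry=lambda a:R.from_euler('y',a)
    p=np.array([r0,0,h])+Ry(q[1]).apply([0,0,a2])+Ry(q[1]-q[2]).apply([a3,0,e3])
    A=Ry(q[1]-q[2]+q[3]); p=p+A.apply([L4,b,z4])
    B=A*R.from_euler('z',q[4]); p=p+B.apply([L6,0,0])
    return Rz.apply(p),Rz*B*R.from_euler('x',q[5]+C6)
C6=0
def load(): 
    return [(np.array(a),np.array(b),R.from_quat(c,scalar_first=True)) for a,b,c in json.load(open("log.json"))]
K0=np.array([.25,0,.35,.35,0,.08,.08,.2,0])
W=np.array([.01,.05,.01,.01,.1,.01,.01,.01,.1])*.01
def fitk(D):
    f=lambda k:np.concatenate([fk(q,k)[0]-p for q,p,o in D]+[W*(k-K0)])
    s=least_squares(f,K0); return s.x,np.abs(f(s.x)[:3*len(D)]).max()
if __name__=="__main__":
    D=load()
    for q,p,o in D: print((fk(q,K0)[1].inv()*o).as_rotvec(degrees=True).round(2))
    print(fitk(D))
E
python3 kin.py
```

```text
[ 0. -0.  0.]
[0. 0. 0.]
(array([0.29897775, 0.00345134, 0.51859289, 0.42025598, 0.00092948,
       0.08      , 0.15080205, 0.3002    , 0.00070242]), np.float64(4.4782872965498655e-09))
```

```bash
cat > mv.py <<'E'
from h import *
def toolrot(x,y):
    x=np.array(x,float);x/=np.linalg.norm(x);y=np.array(y,float);y-=x*(x@y);y/=np.linalg.norm(y)
    return R.from_matrix(np.array([x,y,np.cross(x,y)]).T)
def delta(p,Rt,s=None):
    s=s or get_state(); R0=R.from_quat(s['orientation'],scalar_first=True)
    return R0.inv().apply(np.array(p)-s['tcp_pos'])*1000,(R0.inv()*Rt).as_rotvec(degrees=True)
E
python3 - <<'E'
from mv import *
a=np.radians(99.5)
for sg in (1,-1):
    print([v.round(1) for v in delta([.488,.104,.33],toolrot([0,0,-1],[sg*np.cos(a),sg*np.sin(a),0]))])
E
```

```text
[array([-177.3, -138. ,  182.7]), array([-26.5, -22. , -36.7])]
[array([-177.3, -138. ,  182.7]), array([143.1, -49. ,  29.4])]
```

Call:
send_rows([
  [-22,-17,23,-3.3,-2.8,-4.6],
  [-44,-34,46,-6.6,-5.5,-9.2],
  [-66,-52,69,-9.9,-8.3,-13.8],
  [-88,-69,91,-13.3,-11,-18.4],
  [-111,-86,114,-16.6,-13.8,-23],
  [-133,-103,137,-19.9,-16.5,-27.5],
  [-155,-121,160,-23.2,-19.3,-32.1],
  [-177,-138,183,-26.5,-22,-36.7],
  [-177,-138,183,-26.5,-22,-36.7],
  [-177,-138,183,-26.5,-22,-36.7],
])

```text
clock: 2.7
tcp_pos: [0.4877, 0.1042, 0.3292]
orientation: [0.704, -0.057, 0.706, 0.058]
wrist_force: [-0.6, -0.3, -1.1]
finger_gap: 0.0856
```

```bash
python3 log.py; python3 kin.py
```

```text
2.7 [ 4.8600e-02  1.5620e-01  8.0700e-02  1.4976e+00  1.2000e-03 -1.1490e-01] [0.4877 0.1042 0.3292] [-0.59 -0.27 -1.12]
[[-0.002 -0.163  0.987]
 [ 0.001  0.987  0.163]
 [-1.     0.001 -0.002]]
[ 0. -0.  0.]
[0. 0. 0.]
[ 0. -0.  0.]
(array([ 0.18110529, -0.00613775,  0.58230343,  0.40622126,  0.00374966,
        0.08000001,  0.09996896,  0.30019998,  0.00329832]), np.float64(2.3063834564407415e-08))
```

```bash
sed -i 's/^W=.*/W=np.array([.001,10,.001,.001,10,.01,.001,.01,10.])*.01/' kin.py; python3 kin.py | tail -2; python3 - <<'E'
from h import *; import pickle
C=pickle.load(open("c.pkl","rb"))
for z in (0,.1,.2,.25,.3,.35): print(z,((proj(C["scene"],[[0,0,z]])[0]-[330,0])*3.4).round())
E
```

```text
5.57761832e-04,  8.00444528e-02,  9.80907168e-02,  2.99995273e-01,
        1.98831115e-03]), np.float64(0.00024765418683081464))
0 [355. 488.]
0.1 [385. 383.]
0.2 [418. 266.]
0.25 [436. 203.]
0.3 [455. 135.]
0.35 [475.  63.]
```

```bash
sed -i 's/^K0=.*/K0=np.array([.235,0,.5,.42,0,.08,.12,.2,0])/; s/^W=.*/W=np.array([.01,.01,.0001,.0001,.01,.0001,.0001,.0001,.01])/' kin.py; python3 - <<'E'
from kin import *
D=load()
np.set_printoptions(suppress=True,precision=4,linewidth=150)
for h in (.2,.22,.235,.25):
    K0[0]=h; print(*fitk(D))
E
```

```text
[ 0.1892 -0.0051  0.5725  0.4067  0.0116  0.08    0.1062  0.3002  0.0028] 1.2722066182746516e-05
[ 0.1992 -0.004   0.5603  0.4074  0.0214  0.08    0.1139  0.3002  0.0021] 2.3786478454967952e-05
[ 0.2068 -0.0031  0.5512  0.4078  0.0288  0.08    0.1197  0.3002  0.0017] 3.2084788106123696e-05
[ 0.2143 -0.0022  0.542   0.4083  0.0361  0.08    0.1255  0.3002  0.0012] 4.038309690052033e-05
```

```bash
cat > ik.py <<'E'
from kin import *; from mv import toolrot
lo=np.array([-2.76,-.86,-1.03,-2.2,-1.47,-3.14]);hi=np.array([2.76,1.69,1.26,2.34,1.5,3.14])
D=load();K0[0]=.22;K=fitk(D)[0]
def ik(p,Rt,seed=None):
    best=None
    seeds=[seed] if seed is not None else []
    rng=np.random.default_rng(0); seeds+=[lo+(hi-lo)*rng.random(6) for _ in range(12)]
    for s in seeds:
        f=lambda q:np.concatenate([(fk(q,K)[0]-p)*5,(fk(q,K)[1].inv()*Rt).as_rotvec()])
        r=least_squares(f,np.clip(s,lo+.02,hi-.02),bounds=(lo,hi))
        if best is None or r.cost<best.cost-1e-9: best=r
        if best.cost<1e-8: break
    e=f(best.x); return best.x,np.linalg.norm(e[:3])/5,np.degrees(np.linalg.norm(e[3:]))
bx=np.array([np.cos(np.radians(99.3)),np.sin(np.radians(99.3)),0]);by=np.array([-bx[1],bx[0],0]);bo=np.array([.488,.104,0]);heel=bo-.063*bx
def bpose(th): # bracket rotation tipping toward -x by th (deg): returns rot axes ex,ez
    t=np.radians(th); ez=np.cos(t)*np.array([0,0,1])-np.sin(t)*bx; ex=np.cos(t)*bx+np.sin(t)*np.array([0,0,1]); return ex,ez
def pt(th,x,y,z):
    ex,ez=bpose(th); return heel+ex*(x+.063)+by*y+ez*z
E
python3 - <<'E'
from ik import *
np.set_printoptions(suppress=True,precision=3,linewidth=150)
for th,el,az in [(0,90,99),(90,0,99),(90,15,99),(90,30,99),(90,45,99),(90,15,75),(90,15,60),(90,30,75),(90,30,60),(90,0,60),(90,0,75)]:
    c=np.cos(np.radians(el)); x=[c*np.cos(np.radians(az)),c*np.sin(np.radians(az)),-np.sin(np.radians(el))]
    if th==0: Rt=toolrot([0,0,-1],bx)
    else: Rt=toolrot(x,[0,0,1])
    p=pt(th,0,0,.165)
    print(th,el,az,*ik(p,Rt))
E
```

```text
0 90 99 [ 0.049  0.22  -0.254  1.097  0.    -0.113] 1.425631878527564e-11 5.539356028146456e-09
90 0 99 [-0.744  1.284  0.43   2.288  0.67  -1.571] 2.2956183998268815e-12 6.887829941099004e-10
90 15 99 [-0.735  1.108  0.332  2.035  0.652 -1.365] 2.0433901594652556e-12 1.0807860848349001e-09
90 30 99 [-0.707  0.927  0.208  1.774  0.597 -1.167] 1.534240424257014e-12 4.295469803908144e-10
90 45 99 [-0.659  0.752  0.072  1.52   0.506 -0.984] 2.3498946933944617e-12 7.455698093718364e-10
90 15 75 [-0.861  0.963 -0.021  1.714  0.923 -1.209] 6.745326835790068e-11 4.3033806858537174e-08
90 15 60 [-0.926  0.862 -0.257  1.423  1.095 -1.025] 7.176681636854108e-15 4.47970513618903e-12
90 30 75 [-0.819  0.77  -0.118  1.423  0.826 -0.894] 1.2794688166302258e-16 1.1136484107770127e-13
90 30 60 [-0.873  0.655 -0.346  1.105  0.951 -0.629] 3.46081068057744e-13 1.2042179145894492e-10
90 0 60 [-0.944  1.113 -0.15   1.878  1.15  -1.571] 1.1448283403466744e-11 6.1211980099034e-09
90 0 75 [-0.875  1.169  0.07   2.043  0.957 -1.571] 2.1906936393927196e-12 2.9637786497874484e-09
```

Call:
send_rows([
  [12,0,0,0,0,0],
  [25,0,0,0,0,0],
  [40,0,0,0,0,0],
  [55,0,0,0,0,0],
  [70,0,0,0,0,0],
  [85,0,0,0,0,0],
  [95,0,0,0,0,0],
  [105,0,0,0,0,0],
  [105,0,0,0,0,0],
  [105,0,0,0,0,0],
], claw=58, newtons=20)

```text
clock: 3.95
tcp_pos: [0.4884, 0.103, 0.2242]
orientation: [0.704, -0.058, 0.705, 0.058]
wrist_force: [0.6, -0.2, -0.7]
finger_gap: 0.0578
```

```bash
python3 log.py; python3 - <<'E'
from h import *
c=cam("scene"); crop(c,270,100,420,300,3,"s1.png"); c=cam("top"); crop(c,150,130,350,300,3.5,"t1.png")
E
```

```text
3.95 [ 4.700e-02  1.699e-01 -1.581e-01  1.244e+00 -1.000e-04 -1.160e-01] [0.4884 0.103  0.2242] [ 0.61 -0.23 -0.67]
[[-0.001 -0.162  0.987]
 [-0.     0.987  0.162]
 [-1.     0.    -0.001]]
```

View pics/s1.png

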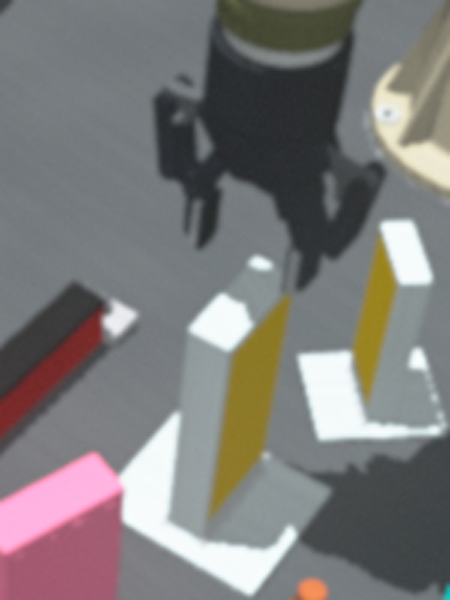

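View pics/t1.png

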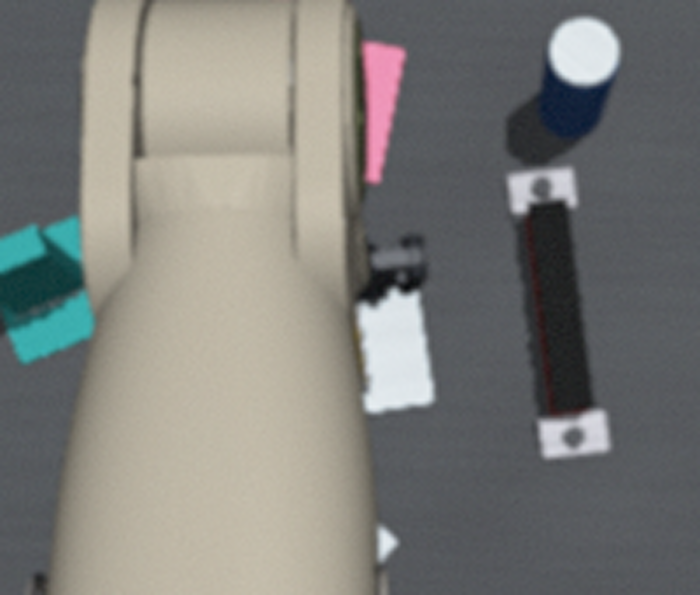

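```bash
python3 - <<'E'
from h import *; import pickle
C=pickle.load(open("c.pkl","rb"))
P=[[.4884,.103,.2242],[.4884,.103,.235],[.4884,.103,.2],[.488,.104,.2]]
print(((proj(C["scene"],P)-[270,100])*3).round(1))
E
python3 -c "
from kin import *
np.set_printoptions(suppress=True,precision=4)
D=load()
for h in (.2,.22,.25):
    K0[0]=h; print(*fitk(D))"
python3 - <<'E'
import sys; sys.path.insert(0,'.')
from h import *; import pickle
C=pickle.load(open("c.pkl","rb"))
print("brush",[ray(C["top"],p,0.01).round(3) for p in ((400,161),(400,232),(392,232),(408,232))])
E
```

```text
[[244.2 270.4]
 [246.1 257.4]
 [240.  298.8]
 [241.6 299.3]]
[ 0.2327 -0.      0.5189  0.4095  0.0554  0.08    0.1402  0.3002  0.    ] 3.584947832141472e-05
[ 0.233   0.      0.5187  0.4095  0.0554  0.08    0.1403  0.3002 -0.    ] 2.796931107801326e-05
[ 0.2334  0.      0.5185  0.4095  0.0554  0.08    0.1405  0.3002 -0.    ] 3.3406258990786863e-05
brush [array([ 0.683, -0.309,  0.01 ]), array([ 0.486, -0.305,  0.01 ]), array([ 0.486, -0.284,  0.01 ]), array([ 0.487, -0.327,  0.01 ])]
```

Call:
send_rows([
  [8,0,0,0,0,0],
  [18,0,0,0,0,0],
  [28,0,0,0,0,0],
  [38,0,0,0,0,0],
  [48,0,0,0,0,0],
  [58,0,0,0,0,0],
  [64,0,0,0,0,0],
  [64,0,0,0,0,0],
  [64,0,0,0,0,0],
  [64,0,0,0,0,0],
])

```text
clock: 5.3
tcp_pos: [0.4883, 0.103, 0.1602]
orientation: [0.704, -0.058, 0.705, 0.058]
wrist_force: [0.5, -0.3, -0.1]
finger_gap: 0.058
```

```bash
python3 log.py; python3 - <<'E'
from h import *
c=cam("scene"); crop(c,270,100,420,300,3,"s2.png")
E
```

```text
5.3 [ 4.700e-02  2.027e-01 -2.783e-01  1.091e+00 -1.000e-04 -1.160e-01] [0.4883 0.103  0.1602] [ 0.45 -0.29 -0.1 ]
[[-0.001 -0.162  0.987]
 [-0.     0.987  0.162]
 [-1.     0.    -0.001]]
```

View pics/s2.png

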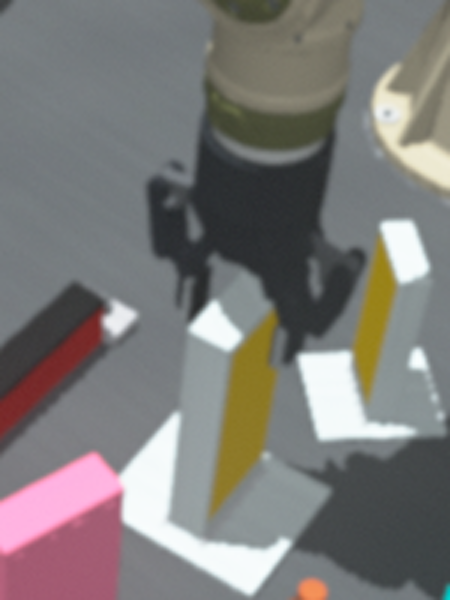

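Call:
send_rows([
  [0,0,0,0,0,0],
  [0,0,0,0,0,0],
  [0,0,0,0,0,0],
  [0,0,0,0,0,0],
  [0,0,0,0,0,0],
  [0,0,0,0,0,0],
  [0,0,0,0,0,0],
  [0,0,0,0,0,0],
  [0,0,0,0,0,0],
  [0,0,0,0,0,0],
], claw=42)

```text
clock: 6.6
tcp_pos: [0.488, 0.103, 0.1598]
orientation: [0.704, -0.058, 0.705, 0.058]
wrist_force: [-0.0, 0.3, -0.5]
finger_gap: 0.0419
```

```bash
python3 log.py; python3 - <<'E'
from h import *
c=cam("scene"); crop(c,310,140,400,240,6,"s3.png")
E
```

```text
6.6 [ 4.6900e-02  2.0300e-01 -2.7890e-01  1.0908e+00 -1.0000e-04 -1.1600e-01] [0.488  0.103  0.1598] [-0.04  0.33 -0.46]
[[-0.002 -0.162  0.987]
 [-0.     0.987  0.162]
 [-1.     0.    -0.002]]
```

View pics/s3.png

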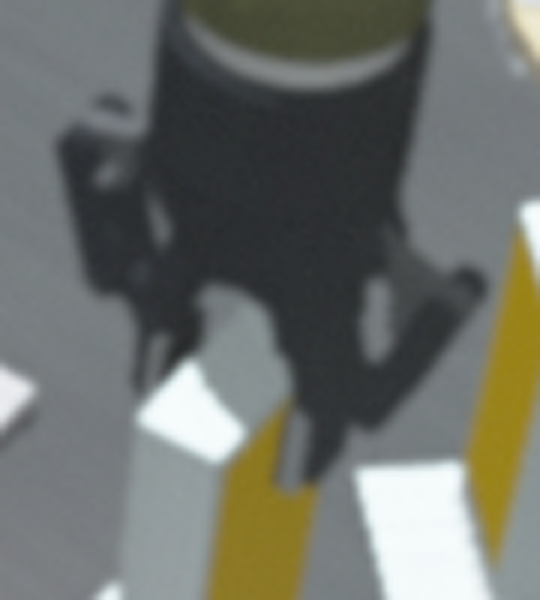

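```bash
python3 - <<'E'
from ik import *
np.set_printoptions(suppress=True,precision=3,linewidth=150)
s=get_state(); q=s['joint_pos'];R0=R.from_quat(s['orientation'],scalar_first=True);p0=s['tcp_pos']
c=np.array([.160,-.062,0])
for a in list(range(0,81,10)):
    Ra=R.from_euler('z',a,degrees=True); p=p0+R0.apply(c-Ra.apply(c)); Rt=R0*Ra
    q,e,_=ik(p,Rt,q); 
    A=R.from_euler('z',q[0])*R.from_euler('y',q[1]-q[2]+q[3]); w5=p-Rt.apply([.3002,0,0]); w4=w5-A.apply([.1403,.08,0])
    print(a,q,round(e,5),p,w5,w4)
for a in range(1,11):
    Ra=R.from_euler('z',a,degrees=True); print(((c-Ra.apply(c))*1000).round(1))
E
```

```text
0 [ 0.047  0.203 -0.279  1.091 -0.    -0.116] 0.0 [0.488 0.103 0.16 ] [0.489 0.103 0.46 ] [0.493 0.023 0.6  ]
10 [-0.114  0.219 -0.25   1.152  0.167 -0.281] 0.0 [0.493 0.075 0.168] [0.502 0.023 0.464] [ 0.5   -0.057  0.604]
20 [-0.263  0.281 -0.198  1.244  0.316 -0.45 ] 0.0 [0.497 0.045 0.171] [ 0.515 -0.056  0.453] [ 0.514 -0.139  0.592]
30 [-0.393  0.383 -0.124  1.361  0.438 -0.623] 0.0 [0.502 0.016 0.169] [ 0.527 -0.132  0.429] [ 0.535 -0.222  0.563]
40 [-0.5    0.518 -0.033  1.498  0.53  -0.794] 0.0 [ 0.507 -0.013  0.162] [ 0.539 -0.203  0.392] [ 0.557 -0.304  0.517]
50 [-0.583  0.676  0.075  1.652  0.596 -0.963] 0.0 [ 0.511 -0.04   0.15 ] [ 0.549 -0.267  0.343] [ 0.579 -0.382  0.452]
60 [-0.646  0.849  0.196  1.816  0.639 -1.125] 0.0 [ 0.515 -0.064  0.133] [ 0.558 -0.321  0.284] [ 0.597 -0.451  0.371]
70 [-0.692  1.033  0.33   1.989  0.664 -1.28 ] 0.0 [ 0.519 -0.086  0.113] [ 0.565 -0.364  0.215] [ 0.611 -0.506  0.276]
80 [-0.722  1.223  0.474  2.169  0.674 -1.428] 0.0 [ 0.522 -0.103  0.089] [ 0.57  -0.395  0.141] [ 0.62  -0.545  0.172]
[-1.1 -2.8  0. ]
[-2.1 -5.6  0. ]
[-3.  -8.5  0. ]
[ -3.9 -11.3   0. ]
[ -4.8 -14.2   0. ]
[ -5.6 -17.1   0. ]
[ -6.4 -20.    0. ]
[ -7.1 -22.9   0. ]
[ -7.7 -25.8   0. ]
[ -8.3 -28.7   0. ]
```

Call:
send_rows([
  [-1.1,-2.8,0,0,0,1],
  [-2.1,-5.6,0,0,0,2],
  [-3,-8.5,0,0,0,3],
  [-3.9,-11.3,0,0,0,4],
  [-4.8,-14.2,0,0,0,5],
  [-5.6,-17.1,0,0,0,6],
  [-6.4,-20,0,0,0,7],
  [-7.1,-22.9,0,0,0,8],
  [-7.7,-25.8,0,0,0,9],
  [-8.3,-28.7,0,0,0,10],
])

```text
clock: 7.9
tcp_pos: [0.4928, 0.0745, 0.1682]
orientation: [0.696, 0.005, 0.708, 0.119]
wrist_force: [0.0, 1.7, -0.2]
finger_gap: 0.0419
```

```bash
python3 log.py; python3 - <<'E'
from h import *
c=cam("scene"); crop(c,250,100,430,300,3,"s4.png")
E
```

```text
7.9 [-0.1146  0.2187 -0.2497  1.1527  0.1685 -0.2817] [0.4928 0.0745 0.1682] [ 0.05  1.66 -0.21]
[[-0.03  -0.159  0.987]
 [ 0.172  0.972  0.162]
 [-0.985  0.175 -0.002]]
```

View pics/s4.png

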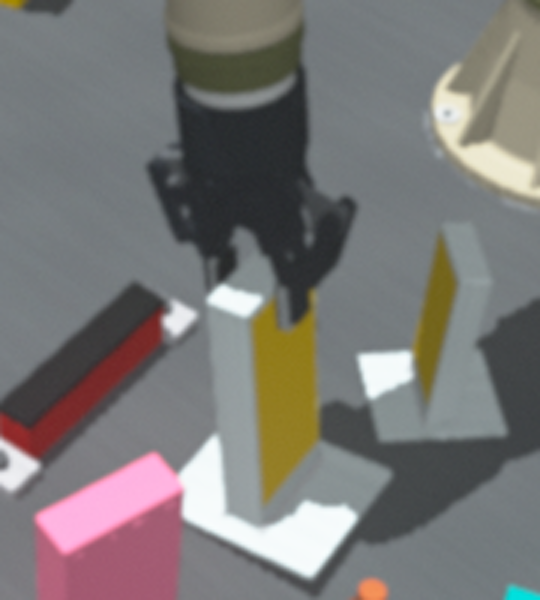

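Call:
send_rows([
  [-1.1,-2.8,0,0,0,1],
  [-2.1,-5.6,0,0,0,2],
  [-3,-8.5,0,0,0,3],
  [-3.9,-11.3,0,0,0,4],
  [-4.8,-14.2,0,0,0,5],
  [-5.6,-17.1,0,0,0,6],
  [-6.4,-20,0,0,0,7],
  [-7.1,-22.9,0,0,0,8],
  [-7.7,-25.8,0,0,0,9],
  [-8.3,-28.7,0,0,0,10],
])

```text
clock: 9.2
tcp_pos: [0.4976, 0.0452, 0.1713]
orientation: [0.683, 0.066, 0.705, 0.179]
wrist_force: [-0.2, 1.0, 0.4]
finger_gap: 0.0423
```

Call:
send_rows([
  [-1.1,-2.8,0,0,0,1],
  [-2.1,-5.6,0,0,0,2],
  [-3,-8.5,0,0,0,3],
  [-3.9,-11.3,0,0,0,4],
  [-4.8,-14.2,0,0,0,5],
  [-5.6,-17.1,0,0,0,6],
  [-6.4,-20,0,0,0,7],
  [-7.1,-22.9,0,0,0,8],
  [-7.7,-25.8,0,0,0,9],
  [-8.3,-28.7,0,0,0,10],
])

```text
clock: 10.45
tcp_pos: [0.5024, 0.0158, 0.1692]
orientation: [0.665, 0.127, 0.696, 0.238]
wrist_force: [0.6, 0.2, 0.5]
finger_gap: 0.0418
```

```bash
python3 log.py; python3 - <<'E'
from h import *
c=cam("scene"); crop(c,220,100,420,300,3,"s5.png")
c=cam("top"); crop(c,180,130,380,300,3.5,"t5.png")
E
```

```text
10.45 [-0.394   0.3841 -0.124   1.3614  0.4384 -0.6235] [0.5024 0.0158 0.1692] [0.65 0.17 0.52]
[[-0.083 -0.139  0.987]
 [ 0.494  0.854  0.162]
 [-0.865  0.501 -0.002]]
```

View pics/s5.png

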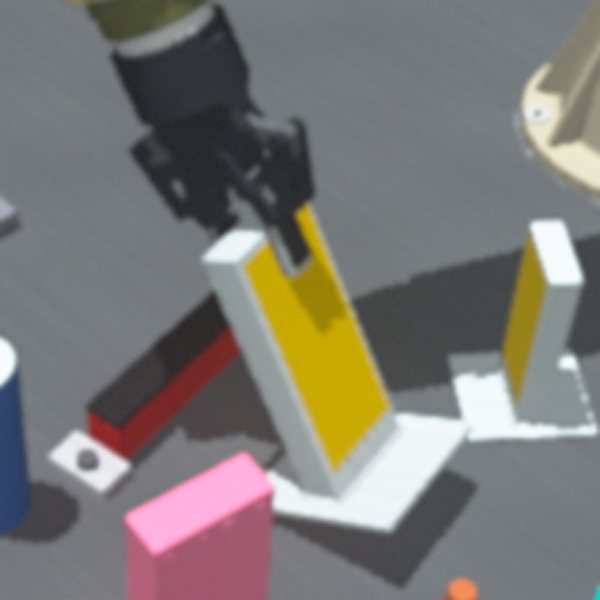

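View pics/t5.png

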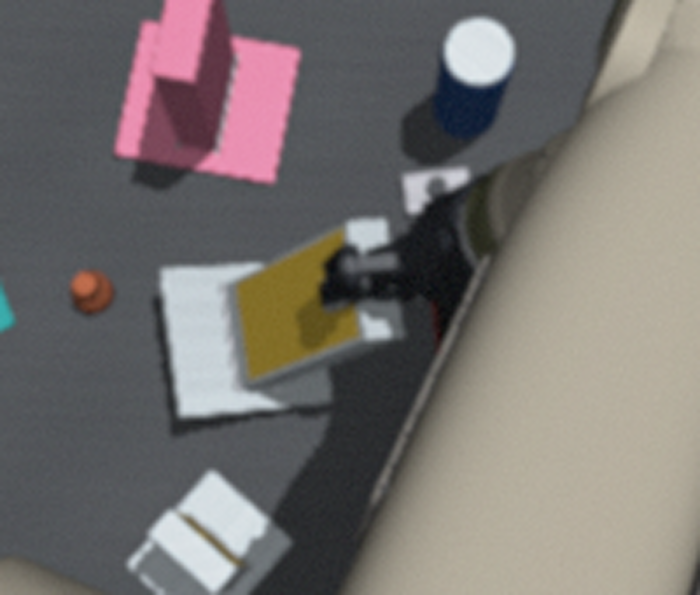

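Call:
send_rows([
  [-1.1,-2.8,0,0,0,1],
  [-2.1,-5.6,0,0,0,2],
  [-3,-8.5,0,0,0,3],
  [-3.9,-11.3,0,0,0,4],
  [-4.8,-14.2,0,0,0,5],
  [-5.6,-17.1,0,0,0,6],
  [-6.4,-20,0,0,0,7],
  [-7.1,-22.9,0,0,0,8],
  [-7.7,-25.8,0,0,0,9],
  [-8.3,-28.7,0,0,0,10],
], claw=37)

```text
clock: 11.8
tcp_pos: [0.507, -0.0129, 0.162]
orientation: [0.642, 0.188, 0.683, 0.295]
wrist_force: [-0.5, -0.2, -0.2]
finger_gap: 0.0366
```

Call:
send_rows([
  [-1.1,-2.8,0,0,0,1],
  [-2.1,-5.6,0,0,0,2],
  [-3,-8.5,0,0,0,3],
  [-3.9,-11.3,0,0,0,4],
  [-4.8,-14.2,0,0,0,5],
  [-5.6,-17.1,0,0,0,6],
  [-6.4,-20,0,0,0,7],
  [-7.1,-22.9,0,0,0,8],
  [-7.7,-25.8,0,0,0,9],
  [-8.3,-28.7,0,0,0,10],
])

```text
clock: 13.05
tcp_pos: [0.5115, -0.0398, 0.1499]
orientation: [0.614, 0.246, 0.664, 0.35]
wrist_force: [1.4, -0.6, -0.0]
finger_gap: 0.0369
```

```bash
python3 log.py; python3 - <<'E'
from h import *
c=cam("scene"); crop(c,200,100,400,300,3,"s6.png")
c=cam("top"); crop(c,180,130,380,300,3.5,"t6.png")
E
```

```text
13.05 [-0.5838  0.6769  0.0757  1.6522  0.5968 -0.9635] [ 0.5115 -0.0398  0.1499] [ 1.39 -0.55 -0.03]
[[-0.126 -0.103  0.987]
 [ 0.756  0.634  0.162]
 [-0.642  0.767 -0.002]]
```

View pics/s6.png

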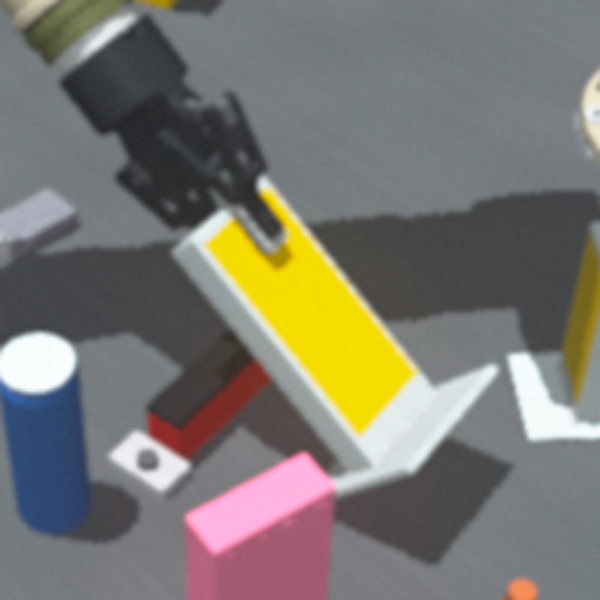

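View pics/t6.png

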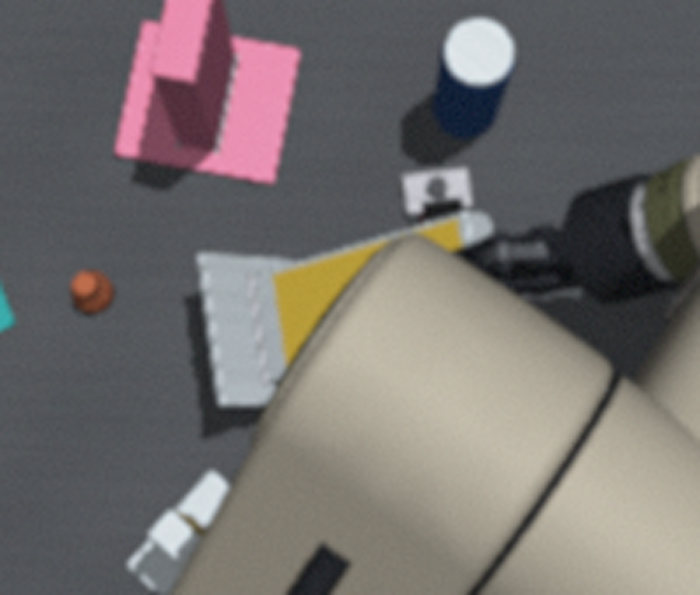

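Call:
send_rows([
  [-1.1,-2.8,0,0,0,1],
  [-2.1,-5.6,0,0,0,2],
  [-3,-8.5,0,0,0,3],
  [-3.9,-11.3,0,0,0,4],
  [-4.8,-14.2,0,0,0,5],
  [-5.6,-17.1,0,0,0,6],
  [-6.4,-20,0,0,0,7],
  [-7.1,-22.9,0,0,0,8],
  [-7.7,-25.8,0,0,0,9],
  [-8.3,-28.7,0,0,0,10],
])

```text
clock: 14.4
tcp_pos: [0.5155, -0.0643, 0.1332]
orientation: [0.581, 0.303, 0.64, 0.402]
wrist_force: [0.9, 0.6, -0.5]
finger_gap: 0.0367
```

Call:
send_rows([
  [-1.1,-2.8,0,0,0,1],
  [-2.1,-5.6,0,0,0,2],
  [-3,-8.5,0,0,0,3],
  [-3.9,-11.3,0,0,0,4],
  [-4.8,-14.2,0,0,0,5],
  [-5.6,-17.1,0,0,0,6],
  [-6.4,-20,0,0,0,7],
  [-7.1,-22.9,0,0,0,8],
  [-7.7,-25.8,0,0,0,9],
  [-8.3,-28.7,0,0,0,10],
])

```text
clock: 15.65
tcp_pos: [0.5189, -0.0855, 0.1125]
orientation: [0.543, 0.358, 0.611, 0.451]
wrist_force: [-0.7, 0.8, -2.2]
finger_gap: 0.0371
```

```bash
python3 log.py; python3 - <<'E'
from h import *
c=cam("scene"); crop(c,170,100,390,300,3,"s7.png")
c=cam("top"); crop(c,180,130,420,300,3.2,"t7.png")
E
```

```text
15.65 [-0.6917  1.0341  0.3302  1.9899  0.6645 -1.2808] [ 0.5189 -0.0855  0.1125] [-0.66  0.77 -2.24]
[[-0.153 -0.054  0.987]
 [ 0.928  0.337  0.162]
 [-0.341  0.94  -0.002]]
```

View pics/s7.png

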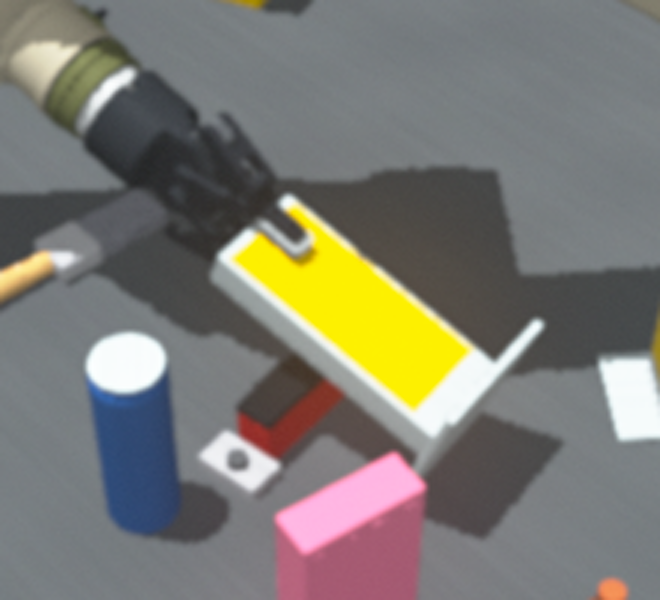

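View pics/t7.png

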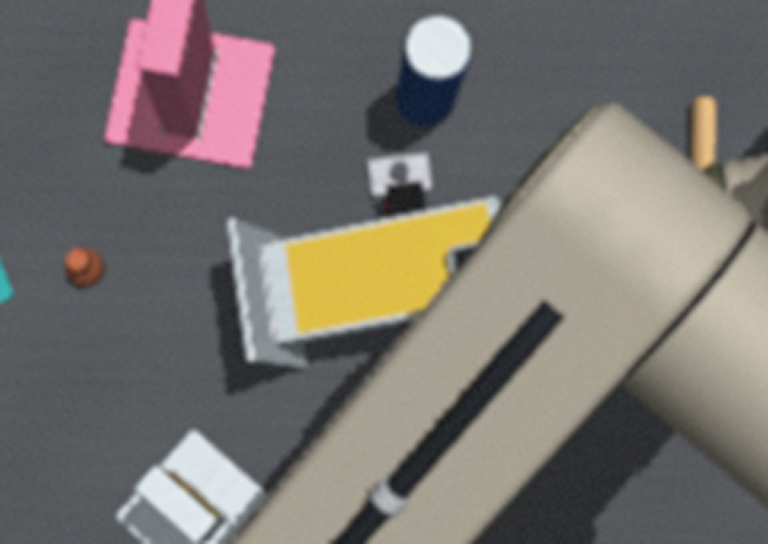

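Call:
send_rows([
  [-1.1,-2.8,0,0,0,1],
  [-2.1,-5.6,0,0,0,2],
  [-3,-8.5,0,0,0,3],
  [-3.9,-11.3,0,0,0,4],
  [-4.8,-14.2,0,0,0,5],
  [-5.6,-17.1,0,0,0,6],
  [-6.4,-20,0,0,0,7],
  [-7.1,-22.9,0,0,0,8],
  [-7.1,-22.9,0,0,0,8],
  [-7.1,-22.9,0,0,0,8],
])

```text
clock: 17.0
tcp_pos: [0.5211, -0.0995, 0.0935]
orientation: [0.511, 0.399, 0.585, 0.488]
wrist_force: [-0.4, 1.0, -2.4]
finger_gap: 0.0372
```

```bash
python3 log.py; python3 - <<'E'
from h import *
c=cam("scene"); crop(c,170,120,390,300,3.4,"s8.png")
E
```

```text
17.0 [-0.7163  1.1848  0.4442  2.1323  0.6729 -1.3986] [ 0.5211 -0.0995  0.0935] [-0.37  0.96 -2.43]
[[-0.159 -0.032  0.987]
 [ 0.965  0.205  0.163]
 [-0.208  0.978 -0.002]]
```

View pics/s8.png

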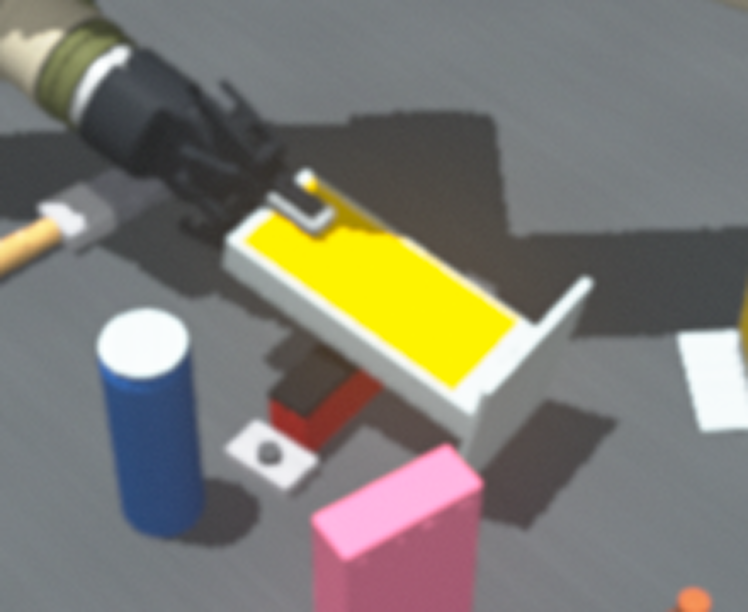

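Call:
send_rows([
  [0,0,0,0,0,0],
  [-0.3,0,0,0,0,0],
  [-0.6,-1,0,0,0,0],
  [-0.9,-2.5,0,0,0,0],
  [-1.1,-4,0,0,0,0],
  [-1.3,-5.5,0,0,0,0],
  [-1.5,-7,0,0,0,0],
  [-1.8,-8.5,0,0,0,0],
  [-2,-10,0,0,0,0],
  [-2.2,-11.5,0,0,0,0],
], claw=42)

```text
clock: 18.3
tcp_pos: [0.5219, -0.1042, 0.0827]
orientation: [0.511, 0.399, 0.584, 0.488]
wrist_force: [0.5, -0.8, -1.4]
finger_gap: 0.0418
```

```bash
python3 log.py; python3 - <<'E'
from h import *
c=cam("scene"); crop(c,170,120,390,300,3.4,"s9.png")
E
```

```text
18.3 [-0.7208  1.2053  0.462   2.1302  0.6689 -1.4001] [ 0.5219 -0.1042  0.0827] [ 0.54 -0.82 -1.36]
[[-0.159 -0.032  0.987]
 [ 0.965  0.205  0.162]
 [-0.208  0.978 -0.002]]
```

View pics/s9.png

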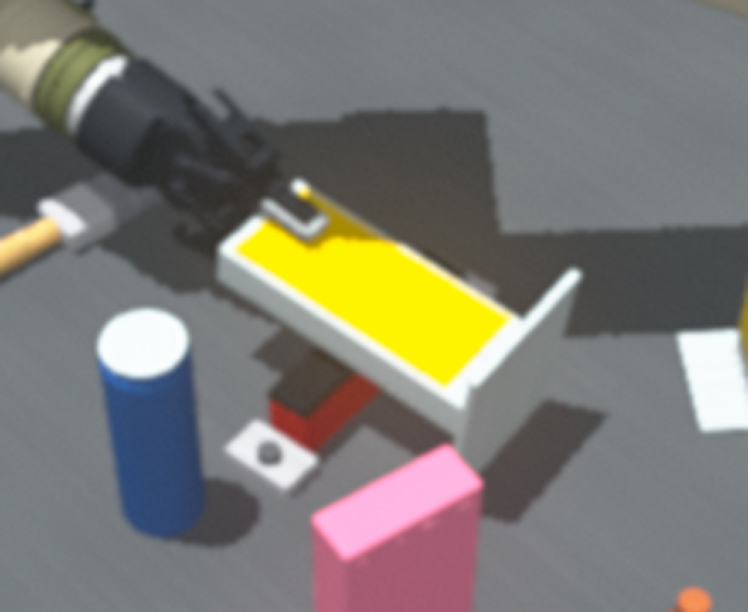

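Call:
send_rows([
  [0,0,0,0,0,0],
  [-0.2,0,0,0,0,0],
  [-0.4,-1,0,0,0,0],
  [-0.6,-2,0,0,0,0],
  [-0.7,-3.5,0,0,0,0],
  [-0.8,-5,0,0,0,0],
  [-0.9,-6.5,0,0,0,0],
  [-1,-8,0,0,0,0],
  [-1.1,-9.5,0,0,0,0],
  [-1.2,-11,0,0,0,0],
], claw=46)

```text
clock: 19.6
tcp_pos: [0.5225, -0.1077, 0.0722]
orientation: [0.511, 0.399, 0.584, 0.488]
wrist_force: [0.4, -0.4, -2.7]
finger_gap: 0.0463
```

```bash
python3 log.py; python3 - <<'E'
from h import *
c=cam("scene"); crop(c,170,120,390,300,3.4,"s10.png")
E
```

```text
19.6 [-0.7241  1.2241  0.4768  2.1267  0.6658 -1.4011] [ 0.5225 -0.1077  0.0722] [ 0.39 -0.4  -2.7 ]
[[-0.159 -0.032  0.987]
 [ 0.965  0.205  0.162]
 [-0.208  0.978 -0.002]]
```

View pics/s10.png

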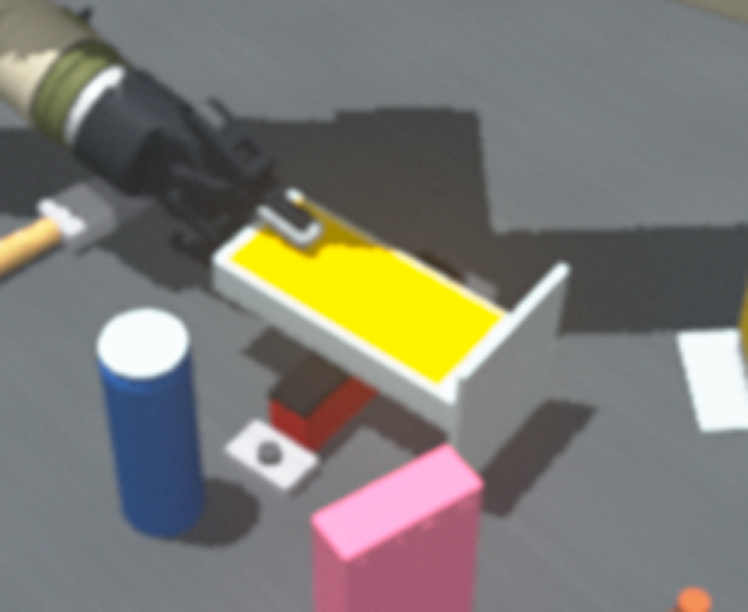

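Still supported (−2.7 N). Lower the rest slowly.

Call:
send_rows([
  [-0.1,-0.8,0,0,0,0],
  [-0.2,-1.6,0,0,0,0],
  [-0.3,-2.4,0,0,0,0],
  [-0.3,-3.2,0,0,0,0],
  [-0.4,-4,0,0,0,0],
  [-0.4,-4.8,0,0,0,0],
  [-0.4,-5.6,0,0,0,0],
  [-0.4,-6.4,0,0,0,0],
  [-0.4,-7.2,0,0,0,0],
  [-0.4,-8,0,0,0,0],
])

```text
clock: 20.9
tcp_pos: [0.5228, -0.1097, 0.0645]
orientation: [0.511, 0.399, 0.584, 0.488]
wrist_force: [-0.3, -0.6, -1.7]
finger_gap: 0.0457
```

Call:
send_rows([
  [0,-0.7,0,0,0,0],
  [0,-1.4,0,0,0,0],
  [0,-2.1,0,0,0,0],
  [0,-2.8,0,0,0,0],
  [0,-3.5,0,0,0,0],
  [0,-4.2,0,0,0,0],
  [0,-4.9,0,0,0,0],
  [0,-5.5,0,0,0,0],
  [0,-5.5,0,0,0,0],
  [0,-5.5,0,0,0,0],
])

```text
clock: 22.15
tcp_pos: [0.5229, -0.1107, 0.0591]
orientation: [0.511, 0.399, 0.584, 0.488]
wrist_force: [0.2, -0.2, -0.6]
finger_gap: 0.0461
```

```bash
python3 log.py; python3 - <<'E'
from h import *
c=cam("scene"); crop(c,170,120,390,300,3.4,"s11.png")
E
```

```text
22.15 [-0.7269  1.2465  0.4923  2.1208  0.663  -1.4021] [ 0.5229 -0.1107  0.0591] [ 0.15 -0.22 -0.56]
[[-0.159 -0.032  0.987]
 [ 0.965  0.205  0.162]
 [-0.208  0.978 -0.002]]
```

View pics/s11.png

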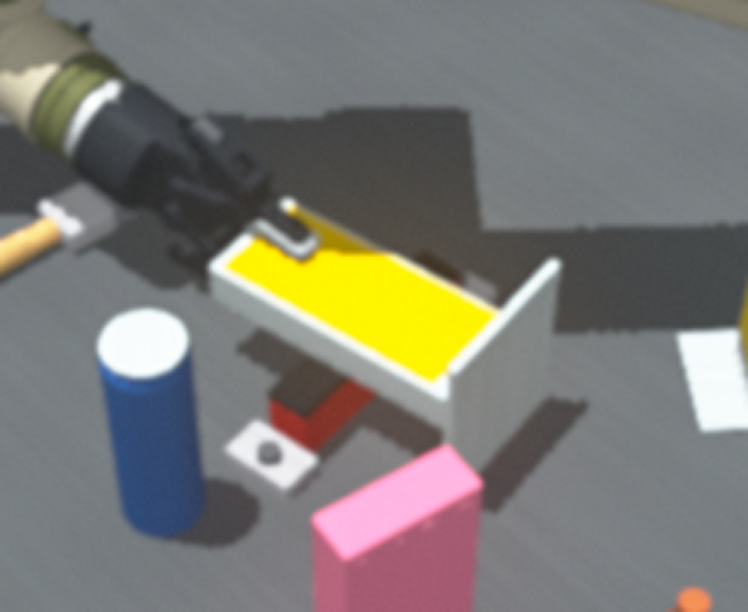

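```bash
python3 - <<'E'
from ik import *; import pickle
C=pickle.load(open("c.pkl","rb"))
for th in (86,88,90):
    P=[pt(th,x,y,z) for x,y,z in ((.015,.04,.2),(.015,-.04,.2),(-.015,-.04,.2),(.063,.055,.006),(.063,-.055,.006))]
    print(th,((proj(C["scene"],P)-[170,120])*3.4).round(0).tolist())
E
```

```text
86 [[295.0, 182.0], [215.0, 250.0], [215.0, 281.0], [564.0, 263.0], [458.0, 371.0]]
88 [[292.0, 188.0], [212.0, 255.0], [213.0, 287.0], [558.0, 259.0], [452.0, 368.0]]
90 [[289.0, 194.0], [209.0, 261.0], [212.0, 294.0], [552.0, 256.0], [445.0, 364.0]]
```

Call:
send_rows([
  [0,-0.3,0,0,0,0],
  [0,-0.6,0,0,0,0],
  [0,-0.9,0,0,0,0],
  [0,-1.2,0,0,0,0],
  [0,-1.5,0,0,0,0],
  [0,-1.8,0,0,0,0],
  [0,-2,0,0,0,0],
  [0,-2,0,0,0,0],
  [0,-2,0,0,0,0],
  [0,-2,0,0,0,0],
])

```text
clock: 23.45
tcp_pos: [0.523, -0.1112, 0.0572]
orientation: [0.511, 0.399, 0.584, 0.488]
wrist_force: [0.2, -0.1, -0.0]
finger_gap: 0.0459
```

```bash
python3 log.py; python3 - <<'E'
from h import *
c=cam("scene"); crop(c,170,120,390,300,3.4,"s12.png")
b=cv2.imread("pics/s12.png");a=cv2.imread("pics/s11.png")
d=np.hstack([a[150:420,200:580],b[150:420,200:580]]);cv2.imwrite("pics/cmp12.png",d)
for n,x0,y0,x1,y1 in (("plate",470,250,580,440),("post",330,250,470,420)):
    print(n,cv2.absdiff(a[y0:y1,x0:x1],b[y0:y1,x0:x1]).mean())
E
```

```text
23.45 [-0.7273  1.2497  0.4946  2.1198  0.6626 -1.4023] [ 0.523  -0.1112  0.0572] [ 0.19 -0.08 -0.03]
[[-0.159 -0.032  0.987]
 [ 0.965  0.205  0.162]
 [-0.208  0.978 -0.002]]
plate 0.6908931419457736
post 0.47008403361344536
```

View pics/cmp12.png

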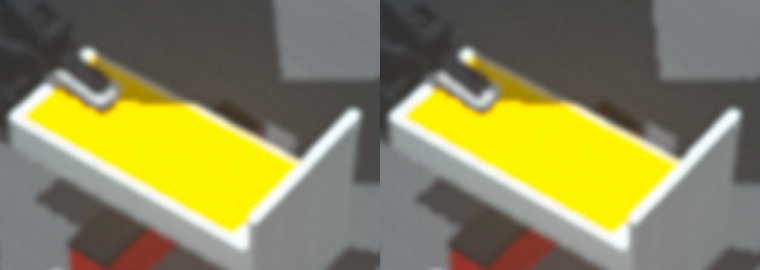

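```bash
python3 - <<'E'
from ik import *
np.set_printoptions(suppress=True,precision=3,linewidth=150)
s=get_state(); q=s['joint_pos'];R0=R.from_quat(s['orientation'],scalar_first=True);p0=s['tcp_pos']
for dx,dz in ((-40,0),(-70,0),(-90,0),(-90,100),(-110,200)):
    p=p0+R0.apply([dx/1e3,0,0])+[0,0,dz/1e3]; q,e,_=ik(p,R0,q);print(dx,dz,q,e,p, R0.inv().apply(p-p0)*1000)
print(R0.inv().apply([0,0,.15])*1000)
E
```

```text
-40 0 [-0.761  1.3    0.637  2.219  0.63  -1.413] 2.2244050619285126e-14 [ 0.529 -0.15   0.065] [-40.  -0.   0.]
-70 0 [-0.785  1.348  0.767  2.305  0.607 -1.421] 1.9229953414179573e-13 [ 0.534 -0.179  0.072] [-70.  -0.   0.]
-90 0 [-0.803  1.365  0.833  2.34   0.597 -1.417] 0.001734566423027447 [ 0.537 -0.198  0.076] [-90.  -0.   0.]
-90 100 [-0.814  1.174  0.704  2.34   0.62  -1.384] 0.008825131403346079 [ 0.537 -0.198  0.176] [-110.777   97.818   -0.201]
-110 200 [-0.85   0.987  0.65   2.34   0.659 -1.315] 0.024028193414805787 [ 0.54  -0.217  0.28 ] [-151.554  195.635   -0.402]
[-31.165 146.726  -0.302]
```

Call:
send_rows([
  [0,0,0,0,0,0],
  [0,0,0,0,0,0],
  [0,0,0,0,0,0],
  [-4,0,0,0,0,0],
  [-12,0,0,0,0,0],
  [-24,0,0,0,0,0],
  [-36,0,0,0,0,0],
  [-48,0,0,0,0,0],
  [-60,0,0,0,0,0],
  [-68,0,0,0,0,0],
], claw=52)

```text
clock: 24.75
tcp_pos: [0.5338, -0.1778, 0.0714]
orientation: [0.511, 0.399, 0.584, 0.488]
wrist_force: [-0.3, 0.6, 0.1]
finger_gap: 0.0519
```

```bash
python3 log.py; python3 - <<'E'
from h import *
c=cam("scene"); crop(c,130,100,390,300,3,"s13.png")
E
```

```text
24.75 [-0.7847  1.3452  0.7607  2.3007  0.6078 -1.4205] [ 0.5338 -0.1778  0.0714] [-0.26  0.65  0.1 ]
[[-0.158 -0.032  0.987]
 [ 0.965  0.206  0.162]
 [-0.208  0.978 -0.002]]
```

View pics/s13.png

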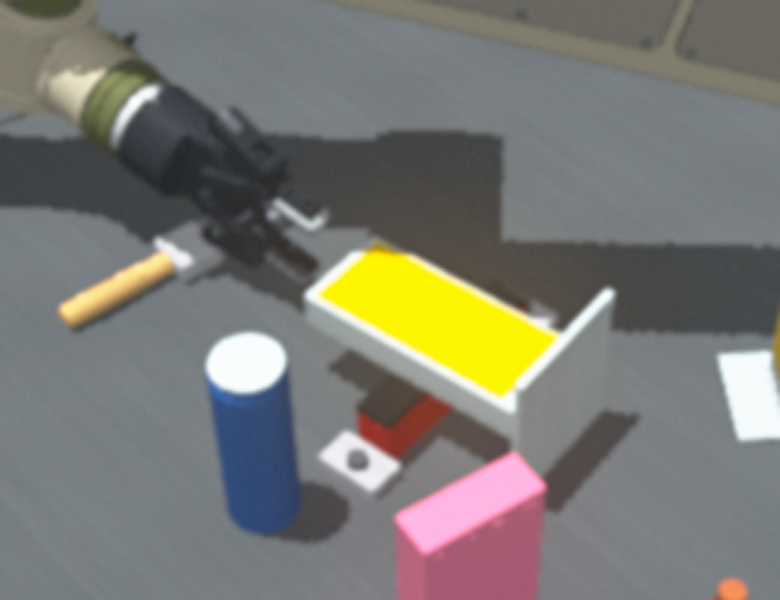

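Call:
send_rows([
  [-3,8,0,0,0,-2],
  [-8,20,0,0,0,-5],
  [-14,34,0,0,0,-9],
  [-20,48,0,0,0,-13],
  [-26,62,0,0,0,-17],
  [-32,76,0,0,0,-21],
  [-38,90,0,0,0,-25],
  [-44,104,0,0,0,-28],
  [-48,117,0,0,0,-30],
  [-48,117,0,0,0,-30],
])

```text
clock: 26.05
tcp_pos: [0.5381, -0.199, 0.1975]
orientation: [0.621, 0.233, 0.668, 0.339]
wrist_force: [-1.0, 0.4, 0.1]
finger_gap: 0.0524
```

```bash
python3 log.py; python3 - <<'E'
from h import *
c=cam("scene"); crop(c,130,100,390,300,3,"s14.png"); c=cam("top"); cv2.imwrite("pics/t14.png",c["frame"])
E
```

```text
26.05 [-0.7427  0.854   0.5514  1.9843  0.4751 -1.087 ] [ 0.5381 -0.199   0.1975] [-0.97  0.38  0.06]
[[-0.121 -0.109  0.987]
 [ 0.732  0.662  0.163]
 [-0.671  0.742  0.   ]]
```

View pics/s14.png

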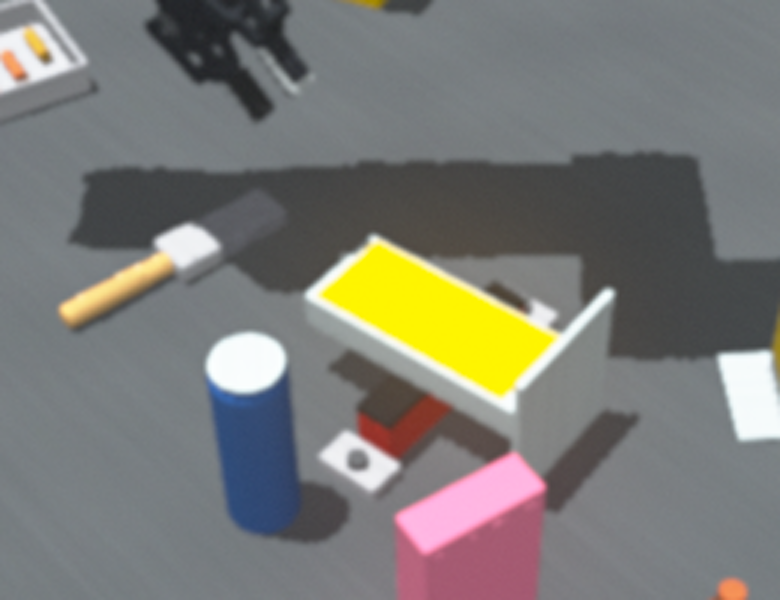

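View pics/t14.png

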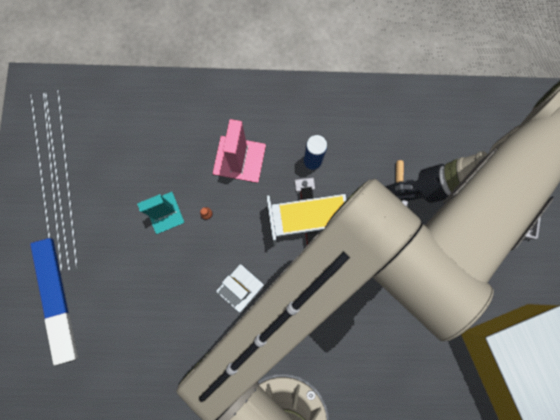

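```bash
python3 - <<'E'
from h import *
print(np.abs(get_state()['qvel']).max().round(4)); print(job.hand_in())
E
```

```text
0.0223
the job is handed in; nothing more can be done
None
```

The bracket is lying on its side with its post on the stop bar's rubber top and its base plate on edge. The hand is clear above it, and I handed the job in at about 26 s of the 53 s allowed.

I put the open fingers either side of the post with slack, so they never gripped it. I swung the hand on an arc about the heel edge: one finger pushed until past balance, then the other carried the bracket. For the last part I lowered the post slowly onto the bar, opened the fingers, backed straight out from under the overhanging end and raised the hand.

- **Landing:** The wrist force fell to about zero. Lowering the fingers another 2 mm did not move the bracket in the picture, so it was resting on the bar.
- **Angle:** The picture fits a tilt of about 89–90 degrees. The plate corners alone fit only to within a degree or two, and the scene camera reads about 1 pixel off the calibration.
- **Foot:** I saw no slip in the pictures, but I did not measure the heel's position separately at the end.
- **Other things:** The spray can, nozzle and brush look to be where they were at the start. I judged that by eye, and the arm partly hides the brush in the last top view.
- **Forces:** The wrist readings I took were no more than about 3 N.

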